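# Measure a bag handle with the bench micrometer

### The arm

A 6-joint arm with a two-finger parallel gripper is mounted at the origin on the work surface. World frame = base frame: x ahead of the robot, y to its left, z up, the work surface at z = 0. Lengths are in m, angles in rad, forces in N, time in s.
With the tool pointing down it reaches from about 0.25 to 0.725 m from the base axis. Payload 4 kg.
Tool frame: the origin (TCP) lies midway between the tips of the shut fingers; the grasp point (between the pads) lies 19 mm behind it (bot.hold_point_z is the distance from the TCP to the grasp point, in m); z points along the fingers, y is the direction in which the jaws open and shut (so a half turn about z gives the same grasp; the last joint's range is limited). The gripper opens to 85 mm and grips with 20 to 120 N. Pads are 22 mm wide; open, the fingers measure 114 mm over their backs; the gripper's body (76 mm by 85 mm) begins 54 mm behind the grasp point. The pads swing forward as they close: fully open they stand 13 mm farther back than shut.
Start: joints at [1.29, 0.241, 0.005, 1.335, 0, 1.571], TCP at [0.139, 0.48, 0.231] pointing down, gripper open.
Joint ranges: [-2.72, 2.72], [-1.05, 1.87], [-1.09, 1.28], [-1.99, 2.15], [-1.42, 1.44], [-3.14, 3.14]. Speed limits (rad/s): [2.79, 2.79, 3.14, 3.14, 3.14, 3.14].

### API

Orientations are given as a unit quaternion [x, y, z, w].
In Python, from workcell import status, viewer, order, bot gives the robot as it stands.
- The arm moves only by the tool servo_tool, never from a script. Its argument "increments" is a list of rows, each a list of 3 entries, a list of its own where there are three numbers: the closure in counts, from 0 (fully open) to 255 (shut), then the shift along the tool's x, y, z in mm, then the turn about the tool's z in degrees. A call has exactly 10 rows; each row shifts and turns the commanded pose from where the row before left it, along the tool's axes as they then stand; what a row does not reach is not made up. A row lasts 1/10 s, in which the tool goes at most 50 mm and 8.59 degrees, less where a joint would pass 70% of its speed; a pose out of reach is approached as far as the arm can. A call is refused whole if a number of a shift passes 50 or a number of a turn 8.59, either way. A call with a gripper value outside its range is refused whole. The fingers move at their own pace and stop on an object; the grip force is fixed at half the most. Time passes only in rows, so rows that do not move let the fingers close, or fill a call up. It gives the time, the measured TCP pose, the force and the opening at its end, in the units of the state.
- status.get_obs(): the state, without advancing time (a new reading comes with each control period).
- viewer.camera(name): name is "scene" or "top" or "wrist"; returns (picture, depth): 400x640x3 uint8, red, green, blue; 400x640 float32, m along the optical axis (not along the pixel's ray), 0 where there is no reading.
- viewer.get_calibration(name): a dict with "K" (3x3 intrinsics, pixels), "k1" (the pictures are not rectified: a ray, as slopes to the right and down, at radius r is drawn at 1 + k1 r^2 times it, then the intrinsics apply), "position" and "orientation" of the camera in the world. Camera axes: x right, y up, looking along -z (the intrinsics and any distortion apply to the point x, -y, -z); pixel columns grow to the right and rows downward; lengths in m; the calibration is good to about 2 mm. A picture is of the moment at which its call begins: read the wrist's pose just before it. get_calibration takes no time and is no camera call; for the wrist camera it gives the pose at the moment of the call.
- order.job_done(): hands the job in, once; it reports no verdict.
The state is a dict: "clock": time; "joint_pos": joint angles; "joint_vel": joint speeds; "tau": joint torques, N m; "eef_pos": TCP position; "tool_rot": TCP orientation; "ft_force": force on the tool from outside, world axes, zero at the start; "ft_torque": the same for the moment, N m; "grip_width": finger opening in m.
Only numpy, scipy, OpenCV 4.12 (cv2) and the standard library are available. Lean on these libraries where they do the work, as an engineer would, in place of code of your own. Each camera call takes 0.05 s, during which the arm holds its last target.

### The job

Measure how thick the dark red bag handle is at the middle of its length: take it out of its tray, lay it flat on the micrometer's anvil with its middle squarely under the spindle and let go of it, then turn the ratchet thimble clockwise until the spindle closes on the handle and the ratchet slips for about a quarter turn. Let go and leave the handle clamped there for the reading; leave the black handle and everything else where it is.

Things in the scene. Friction and masses are not known exactly. Their poses are not given: they have to be found in the camera images.
- mat: green cutting mat, fixed, 620 x 920 x 2 mm, over the working area; its top is at z = 0.002 and everything below stands or lies on it. Origin: centre of its underside
- tray: plywood stock tray, fixed, 204 x 120 mm (x by y), floor 8 mm up. Origin: centre of its underside. Two bag handles lie in it along x, at y = +31 and -31 mm (which is which varies), their ends in close pockets with 25 mm high walls a little above the handles. A finger trench (x = -25 to +25 mm) crosses it, open at both sides: a handle can be gripped there only by its middle, across its width
- red_handle_mid (a point): centre of the dark red resin bag handle (loose): flat bar with round ends, 180 mm long (its x), 26 mm wide (y), 16 mm thick (z), about 85 g, a brass eyelet in each end; alike on both faces and both ways round. In the tray its underside is at z = 0.010, on the mat at z = 0.002
- black_handle_mid (a point): centre of the other bag handle, black, same size, loose; must stay in the tray
- micrometer: grey upright bench micrometer, fixed. Origin: under its spindle axis, at mat level; z up, y from the spindle to the column of its C-frame. Foot x = -58 to 58, y = -38 to 128 mm, 24 mm high; column y = 82 to 118 mm, 42 mm wide; arm from the column to the spindle, 32 mm wide, underside 112 mm up; boss 38 mm wide on the spindle axis, 108 to 152 mm up; display from y = 80 mm on, top 195 mm up
- anvil (a point): centre of the top of the micrometer's anvil, a steel disc 52 mm across facing up, at z = 0.077, straight under the spindle; axes as micrometer. The throat is open to -y and both x sides: a handle lying along x is slid in towards +y, held near one end; the thimble and boss above leave room for a gripper only 60 mm or more from the spindle axis
- spindle_tip (a point): centre of the flat lower face of the steel spindle, 10 mm across, straight above the anvil; it moves up and down and does not turn
- spindle (a joint): the micrometer's reading: height of the spindle's face above the anvil, m. Starts at 0.019 to 0.021, so the handle (0.016) goes under it with 3 to 5 mm to spare; it travels from 0.015 to 0.022
- thimble_grip (a point): centre of the ratchet thimble: upright knurled dark cylinder 30 mm across, 44 mm tall (z = 0.157 to 0.201, then a 5 mm cap) on the spindle's axis, free all round; it turns in place. Clockwise from above lowers the spindle 10 mm a turn; let go and regrip as often as needed, the spindle stays. Once it presses the part with about 10 N the ratchet slips (0.04 N m): thimble turns on, spindle stays clamped
- thimble (a joint): angle through which the ratchet has slipped, rad: 0 at the start; grows only while the thimble is turned clockwise with the spindle stopped on a part. It is not the angle of the thimble
- bottle: a blue shaker bottle, 225 mm tall, 86 mm wide, loose, standing by on the mat; must be left alone. Origin at its underside
- scissors: orange-handled scissors lying flat, 165 mm long, loose, standing by on the mat; must be left alone. Origin at its underside
- phone: a phone lying in a blue case, 155 x 78 x 12 mm, loose, standing by on the mat; must be left alone. Origin at its underside
- thread_cone: a cone of dark red thread, 145 mm tall, 72 mm wide at the foot, loose, standing by on the mat; must be left alone. Origin at its underside
- button_jar: a clear jar of buttons with a white cap, 76 mm tall, 72 mm wide, loose, standing by on the mat; must be left alone. Origin at its underside
- marker: a red marker pen lying down, 135 mm long, loose, standing by on the mat; must be left alone. Origin at its underside
There are look-alikes about, which are no part of the job. Of the things that look like the part that bears red_handle_mid, the smaller one is meant.

How it is judged:
By the outcome, as a careful person would: the job done as asked, in the order asked, and still so for the second after the job is handed in, with the robot touching nothing.
It also fails if it takes over 72 s, if anything falls off the work surface, if the arm or the gripper's body presses on something with over 40 N, if the wrist force passes 120 N, or if a joint passes its speed limit or range.

## Working session

There is one attempt and no reset: what is moved stays moved. The work goes in short steps, Python scripts to look and compute and a tool call to move; the robot and the scene stay as the last step left them, time stands still between calls to the robot, and variables do not carry over. Pictures are saved under pics/ and viewed, and the job is handed in when it is done.

Besides the shell and the picture viewer there is one more tool, called after "Request:" as a command line: name --argument value ..., lists and objects as JSON in quotes. servo_tool: Moves the arm, as the interface text tells. Its arguments: {"type":"object","properties":{"increments":{"type":"array","items":{"type":"array"}}},"required":["increments"]}

```bash
ls; mkdir -p pics
cat > h.py <<'E'
import numpy as np, cv2
from scipy.spatial.transform import Rotation as R
from workcell import status, viewer, order, bot
def snap(name,fn):
    c=viewer.get_calibration(name); p,d=viewer.camera(name)
    cv2.imwrite('pics/'+fn+'.png',cv2.cvtColor(p,cv2.COLOR_RGB2BGR)); np.savez('pics/'+fn+'.npz',p=p,d=d,K=c['K'],k1=c['k1'],pos=c['position'],q=c['orientation'])
    return p,d,c
def load(fn):
    z=np.load('pics/'+fn+'.npz'); return z
def ray(z,uv):
    K=z['K'];k1=float(z['k1'])
    uv=np.atleast_2d(np.asarray(uv,float))
    s=cv2.undistortPoints(uv.reshape(-1,1,2),K,np.array([k1,0,0,0,0.])).reshape(-1,2)
    d=np.c_[s[:,0],-s[:,1],-np.ones(len(s))]
    return z['pos'],R.from_quat(z['q']).apply(d)
def plane(z,uv,h):
    o,d=ray(z,uv); t=(h-o[2])/d[:,2]; return o+d*t[:,None]
def deep(z,uv):
    o,d=ray(z,uv); uv=np.atleast_2d(uv).astype(int)
    return o+d*z['d'][uv[:,1],uv[:,0]][:,None]
def proj(z,P):
    P=np.atleast_2d(P); c=R.from_quat(z['q']).inv().apply(P-z['pos']); s=np.c_[c[:,0]/-c[:,2],-c[:,1]/-c[:,2]]
    s=s*(1+float(z['k1'])*(s**2).sum(1))[:,None]; K=z['K']; return np.c_[s[:,0]*K[0,0]+K[0,2],s[:,1]*K[1,1]+K[1,2]]
def tri(z1,u1,z2,u2):
    o1,d1=ray(z1,u1);o2,d2=ray(z2,u2);d1=d1[0];d2=d2[0]
    A=np.c_[d1,-d2];t=np.linalg.lstsq(A,o2-o1,rcond=None)[0]
    a=o1+d1*t[0];b=o2+d2*t[1];return (a+b)/2,np.linalg.norm(a-b)
E
python3 - <<'E'
from h import *
for n in('scene','top','wrist'):
    p,d,c=snap(n,n+'0'); print(n,c)
print(status.get_obs(), bot.hold_point_z)
E
```

```text
pics
scene {'K': array([[374.48513463,   0.        , 316.32537247],
       [  0.        , 374.48513463, 198.95918798],
       [  0.        ,   0.        ,   1.        ]]), 'k1': -0.032770796660789865, 'position': array([1.21457164, 0.65272284, 0.77710986]), 'orientation': array([0.16388123, 0.45020365, 0.81858522, 0.31682465])}
top {'K': array([[406.74816811,   0.        , 312.36073108],
       [  0.        , 406.74816811, 200.95022182],
       [  0.        ,   0.        ,   1.        ]]), 'k1': -0.01573744504138029, 'position': array([ 0.40456435, -0.10302729,  1.65188985]), 'orientation': array([ 0.04086322, -0.02770134, -0.69663521,  0.71572496])}
wrist {'K': array([[341.14996353,   0.        , 323.61384668],
       [  0.        , 341.14996353, 203.25451783],
       [  0.        ,   0.        ,   1.        ]]), 'k1': -0.07131716461788314, 'position': array([0.06537155, 0.50037686, 0.37301737]), 'orientation': array([-0.12053301, -0.08928738,  0.59479602,  0.78975772])}
{'clock': 0.15, 'joint_pos': array([1.28997446e+00, 2.41246743e-01, 4.04235415e-03, 1.33517500e+00,
       1.41996839e-05, 1.57077462e+00]), 'joint_vel': array([-0.00107013, -0.00247871,  0.00393843, -0.00037298,  0.00082716,
       -0.00089092]), 'tau': array([ 1.96642071e-05, -3.72636366e+01,  2.52638304e+01,  1.23287510e-02,
       -1.18763815e-06,  4.78417007e-06]), 'eef_pos': array([0.13843971, 0.47996845, 0.23061735]), 'tool_rot': array([ 1.39939231e-01,  9.90159778e-01, -7.82745375e-04, -1.17813110e-04]), 'ft_force': array([ 0.36916095, -0.69301822,  0.20138362]), 'ft_torque': array([ 0.00407157, -0.02061847,  0.03642563]), 'grip_width': 0.08538322740537267} 0.0187
```

View pics/scene0.png

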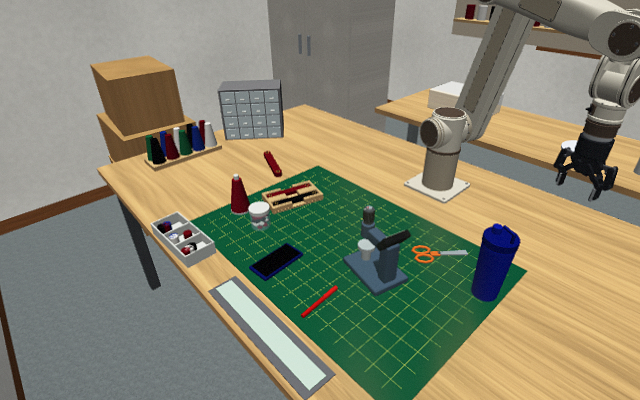

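View pics/top0.png

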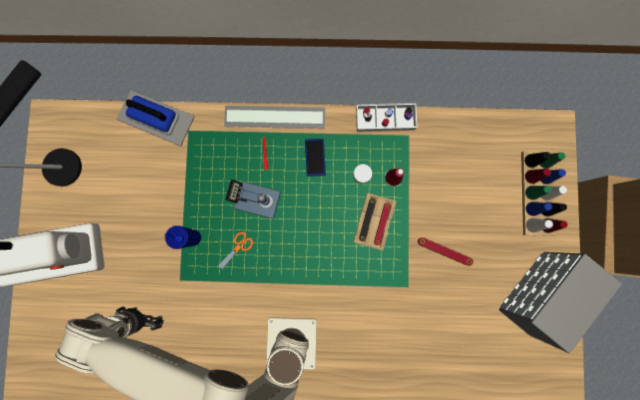

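View pics/wrist0.png

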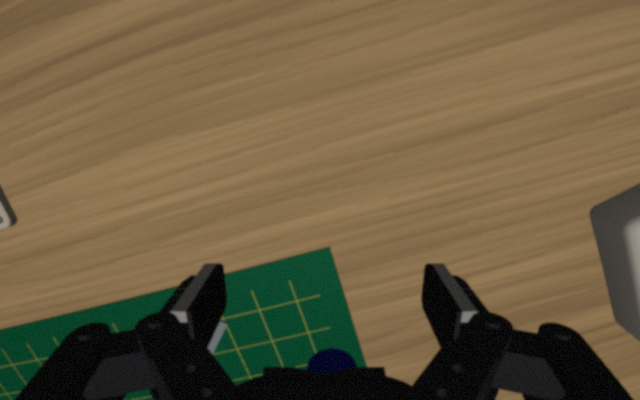

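Top view: candidates for the dark red handle are the bar in the tray (383,222), the larger red bar on the bench off the mat (445,251) and the red thread cone (395,176). The one wanted is the small one in the tray; I'll confirm it in a crop and get rough positions.

Run:
```python
from h import *
z=load('top0'); s=load('scene0')
cv2.imwrite('pics/crop_t.png',cv2.resize(cv2.cvtColor(z['p'][130:290,180:480],cv2.COLOR_RGB2BGR),None,fx=2.6,fy=2.6,interpolation=2))
cv2.imwrite('pics/crop_s.png',cv2.resize(cv2.cvtColor(s['p'][160:320,220:480],cv2.COLOR_RGB2BGR),None,fx=3,fy=3,interpolation=2))
for n,uv in dict(red=(383,222),black=(368,218),big=(445,251),thim=(267,200),phone=(315,157)).items(): print(n,deep(z,uv))
# ends / length of red blobs
hsv=cv2.cvtColor(z['p'],cv2.COLOR_RGB2HSV)
m=(((hsv[...,0]<8)|(hsv[...,0]>170))&(hsv[...,1]>120)&(hsv[...,2]>50)).astype(np.uint8)
n,l,st,c=cv2.connectedComponentsWithStats(m)
for i in range(1,n):
    if st[i,4]>60:
        q=np.argwhere(l==i)[:,::-1]; P=plane(z,q,.02)[:,:2]; w=cv2.minAreaRect(P.astype(np.float32)*1000); print(c[i],st[i,4],np.round(w[0]),np.round(w[1]),round(w[2]))
w=load('wrist0'); o=status.get_obs(); M=R.from_quat(o['tool_rot']).as_matrix()
print('cam in tool',M.T@(w['pos']-o['eef_pos'])); print((M.T@R.from_quat(w['q']).as_matrix()).round(3))
```

```text
red [[ 0.48562419 -0.3549424   0.02272072]]
black [[ 0.49991821 -0.2946995   0.02439902]]
big [[ 0.37724932 -0.60177788  0.02179572]]
thim [[0.54894816 0.09506612 0.15539737]]
phone [[ 0.74524983 -0.07596479  0.0096943 ]]
[264.81443299 154.17525773] 97 [755. 129.] [133.  14.] 5
[396.5        177.66666667] 90 [ 666. -404.] [44. 66.] 59
[382.04887218 223.58646617] 266 [ 481. -352.] [ 26. 173.] 76
[444.9882904  251.17330211] 427 [ 377. -603.] [230.  32.] 68
cam in tool [ 0.07586407 -0.00086531 -0.14239775]
[[ 0.001  0.955  0.297]
 [ 1.    -0.001  0.001]
 [ 0.001  0.297 -0.955]]
```

View pics/crop_t.png

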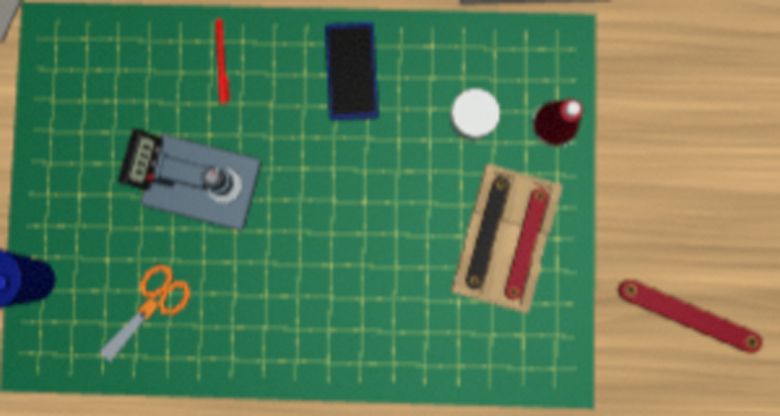

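View pics/crop_s.png

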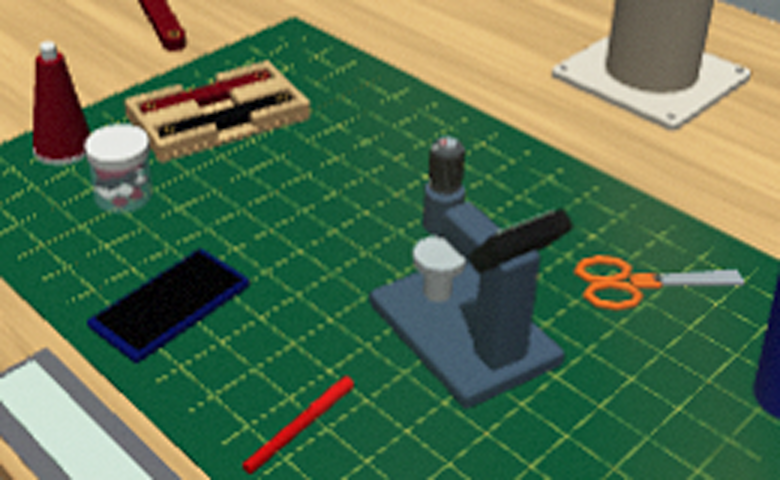

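Crop check: the bar in the tray is about 26 × 173 mm (crop 525,240), while the look-alike on the bench is 230 mm long. So the tray bar is the target, at about (0.481, -0.352) and yaw -14°. I'll move to view it.

Request:
servo_tool --increments '[[40, [-30, -33.5, 0], 0], [40, [-30, -33.5, 0], 0], [40, [-30, -33.5, 0], 0], [40, [-30, -33.5, 0], 0], [40, [-30, -33.5, 0], 0], [40, [-30, -33.5, 0], 0], [40, [-30, -33.5, 0], 0], [40, [-30, -33.5, 0], 0], [40, [-30, -33.5, 0], 0], [40, [-30, -33.5, 0], 0]]'

```text
clock: 1.15
eef_pos: [0.3342, 0.0736, 0.2314]
tool_rot: [0.14, 0.99, 0.0, 0.0]
ft_force: [0.8, 0.4, 0.7]
grip_width: 0.0719
```

Request:
servo_tool --increments '[[125, [-30, -33.5, 0], 0], [125, [-30, -33.5, 0], 0], [125, [-30, -33.5, 0], 0], [125, [-30, -33.5, 0], 0], [125, [-30, -33.5, 5], 0], [125, [-30, -33.5, 5], 0], [125, [-30, -33.5, 10], 0], [125, [-30, -33.5, 10], 0], [125, [-30, -33.5, 10], -1], [125, [-30, -33.5, 10], -1]]'

```text
clock: 2.15
eef_pos: [0.5304, -0.331, 0.1804]
tool_rot: [0.122, 0.992, 0.0, -0.0]
ft_force: [0.6, 1.2, 1.0]
grip_width: 0.0437
```

Run:
```python
from h import *
p,d,c=snap('wrist','w1'); o=status.get_obs(); print(o['clock'],o['eef_pos'],o['tool_rot'],o['grip_width'],o['joint_pos'])
```

```text
2.2 [ 0.53202269 -0.33684221  0.17538333] [ 0.12424153  0.99225074 -0.00101815 -0.00121842] 0.04355638600962091 [-0.56304059  0.52781134  0.28435604  1.32868281 -0.00287826 -0.31391154]
```

View pics/w1.png

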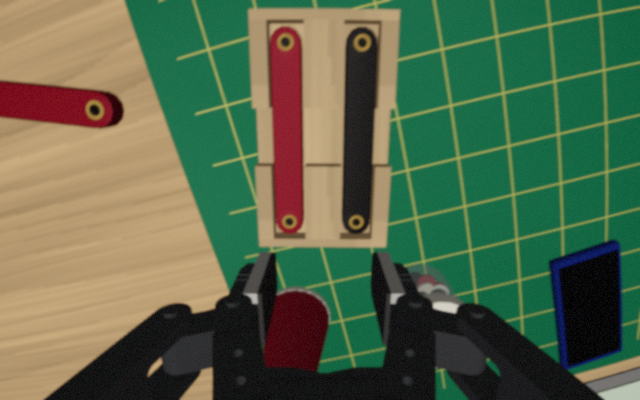

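The wrist view shows the red handle from (285,30) to (290,232), with its eyelets at (285,42) and (289,222). The black handle is beside it on the right.

```bash
cat >> h.py <<'E'
def redm(p,vmin=60):
    hsv=cv2.cvtColor(p,cv2.COLOR_RGB2HSV)
    return (((hsv[...,0]<8)|(hsv[...,0]>168))&(hsv[...,1]>110)&(hsv[...,2]>vmin)).astype(np.uint8)
def handle(z,h,roi=None,show=True):
    m=redm(z['p'])
    if roi is not None:
        k=np.zeros_like(m);x0,y0,x1,y1=roi;k[y0:y1,x0:x1]=1;m=m*k
    m=cv2.morphologyEx(m,cv2.MORPH_OPEN,np.ones((3,3),np.uint8))
    n,l,st,c=cv2.connectedComponentsWithStats(m)
    i=1+np.argmax(st[1:,4]);
    ct=max(cv2.findContours((l==i).astype(np.uint8),0,1)[0],key=cv2.contourArea)[:,0]
    P=plane(z,ct,h)[:,:2]
    (cx,cy),(a,b),t=cv2.minAreaRect((P*1000).astype(np.float32))
    if a<b: t+=90;a,b=b,a
    t=(t+90)%180-90
    return np.array([cx,cy])/1000,(a,b),t,c[i]
E
python3 - <<'E'
from h import *
z=load('w1'); print(handle(z,.026,(200,0,340,260)))
print(deep(z,[(286,130),(286,80),(288,190),(285,42),(320,120),(355,130)]).round(4))
E0=plane(z,[(285,42),(289,222)],.026); print(E0, E0.mean(0), np.degrees(np.arctan2(*(E0[0]-E0[1])[[1,0]])))
E
```

```text
(array([ 0.48071173, -0.35223169]), (176.79495239257812, 25.814788818359375), -14.417579650878906, array([286.83369923, 128.62458836]))
[[ 0.4742 -0.351   0.0265]
 [ 0.4347 -0.34    0.0256]
 [ 0.5258 -0.3637  0.0268]
 [ 0.4061 -0.3329  0.0257]
 [ 0.474  -0.3211  0.011 ]
 [ 0.4885 -0.2937  0.0268]]
[[ 0.40611571 -0.33290854  0.026     ]
 [ 0.55572002 -0.37128214  0.026     ]] [ 0.48091787 -0.35209534  0.026     ] 165.61374648862298
```

Request:
servo_tool --increments '[[125, [9, -5.5, 0], 0.3], [125, [9, -5.5, 5], 0], [125, [9, -5.5, 10], 0], [125, [9, -5.5, 15], 0], [125, [9, -5.5, 15], 0], [125, [0, 0, 10], 0], [125, [0, 0, 0], 0], [125, [0, 0, 0], 0], [125, [0, 0, 0], 0], [125, [0, 0, 0], 0]]'

```text
clock: 3.2
eef_pos: [0.4805, -0.3449, 0.1272]
tool_rot: [0.125, 0.992, -0.0, 0.001]
ft_force: [0.4, -0.2, -0.3]
grip_width: 0.0433
```

Run:
```python
from h import *
o=status.get_obs();p,d,c=snap('wrist','w2');  print(o['clock'],o['eef_pos'],o['tool_rot'],o['grip_width'],o['joint_pos'])
z=load('w2'); print(handle(z,.026));
```

```text
3.2 [ 0.48054733 -0.34488525  0.1272001 ] [ 1.24959273e-01  9.92161480e-01 -3.95042729e-04  7.88284930e-04] 0.04334924596361921 [-6.22531319e-01  4.79648889e-01  7.63872122e-02  1.16577213e+00
  5.76261838e-05 -3.71957606e-01]
(array([ 0.47995682, -0.35114923]), (177.1148681640625, 24.630619049072266), -14.476905822753906, array([316.56430797, 191.14493399]))
```

View pics/w2.png

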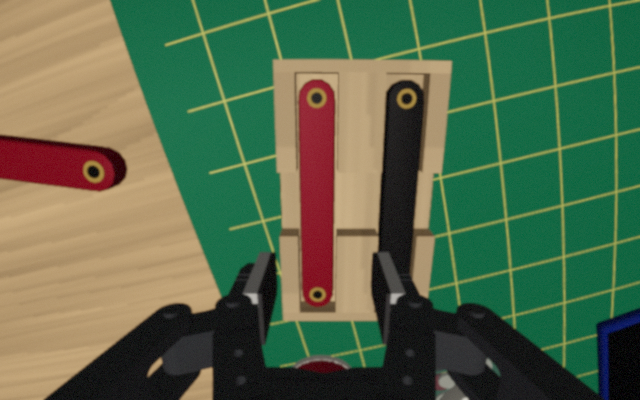

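Run:
```python
from h import *
a=load('w1');b=load('w2')
def eye(z,u,v):
    m=redm(z['p'])[v-14:v+15,u-14:u+15]; hsv=cv2.cvtColor(z['p'],cv2.COLOR_RGB2HSV)[v-14:v+15,u-14:u+15]
    g=((hsv[...,0]>12)&(hsv[...,0]<32)&(hsv[...,1]>70)).astype(np.uint8)
    n,l,st,c=cv2.connectedComponentsWithStats(g); 
    i=min([i for i in range(1,n) if st[i,4]>8],key=lambda i:np.hypot(*(c[i]-14))); return c[i]+[u-14,v-14],st[i,4]
e=[eye(a,285,42),eye(a,289,222),eye(b,317,98),eye(b,317,295)]; print(e)
p,q=tri(a,e[0][0],b,e[2][0]),tri(a,e[1][0],b,e[3][0]); print(p,q,(p[0]+q[0])/2,np.linalg.norm(p[0]-q[0]))
print(plane(b,[e[2][0],e[3][0]],.026).mean(0))
```

```text
[(array([285.055,  41.615]), np.int32(200)), (array([288.9929078 , 221.12056738]), np.int32(141)), (array([316.26829268,  97.61382114]), np.int32(246)), (array([317.13939394, 294.06060606]), np.int32(165))]
(array([ 0.40555478, -0.33237563,  0.02503375]), np.float64(0.000981517249283019)) (array([ 0.55500061, -0.37073789,  0.02549029]), np.float64(0.0008123664948796389)) [ 0.48027769 -0.35155676  0.02526202] 0.1542916876443013
[ 0.48002541 -0.3510579   0.026     ]
```

Both eyelets triangulate at z ≈ 0.025 (0.026 expected), 154 mm apart, with the middle at (0.4803, -0.3515). Descending.

Request:
servo_tool --increments '[[125, [-1.5, -3, 0], 0], [125, [0, -3.5, 5], 0], [125, [0, 0, 20], 0], [125, [0, 0, 20], 0], [125, [0, 0, 20], 0], [125, [0, 0, 20], 0], [125, [0, 0, 15], 0], [125, [0, 0, 8], 0], [125, [0, 0, 4], 0], [125, [0, 0, 0], 0]]'

```text
clock: 4.25
eef_pos: [0.4794, -0.3515, 0.014]
tool_rot: [0.125, 0.992, 0.0, -0.0]
ft_force: [-0.0, -0.9, -0.4]
grip_width: 0.0435
```

Request:
servo_tool --increments '[[125, [0, 0, 0], 0], [180, [0, 0, 0], 0], [215, [0, 0, 0], 0], [235, [0, 0, 0], 0], [255, [0, 0, 0], 0], [255, [0, 0, 0], 0], [255, [0, 0, 0], 0], [255, [0, 0, 0], 0], [255, [0, 0, -3], 0], [255, [0, 0, -5], 0]]'

```text
clock: 5.25
eef_pos: [0.4789, -0.351, 0.0219]
tool_rot: [0.125, 0.992, 0.0, -0.001]
ft_force: [-0.5, 0.3, -1.2]
grip_width: 0.0243
```

Request:
servo_tool --increments '[[255, [0, 0, -10], 0], [255, [0, 0, -20], 0], [255, [0, 0, -20], 0], [255, [0, 0, -10], 0], [255, [5, 15, -5], 0], [255, [10, 33, 0], 0], [255, [10, 33, 0], 0], [255, [10, 33, 0], 0], [255, [10, 33, 0], 0], [255, [10, 33, 0], 0]]'

```text
clock: 6.25
eef_pos: [0.4696, -0.161, 0.0867]
tool_rot: [0.125, 0.992, 0.0, -0.001]
ft_force: [0.8, 0.3, -0.6]
grip_width: 0.0245
```

Run:
```python
from h import *
o=status.get_obs();p,d,c=snap('wrist','w3');snap('scene','s3');  print(o['clock'],o['eef_pos'],o['tool_rot'],o['grip_width'])
```

```text
6.25 [ 0.46961786 -0.16095385  0.08670753] [ 1.25120261e-01  9.92141141e-01  4.17384338e-04 -8.38287907e-04] 0.024496987979892266
```

View pics/w3.png

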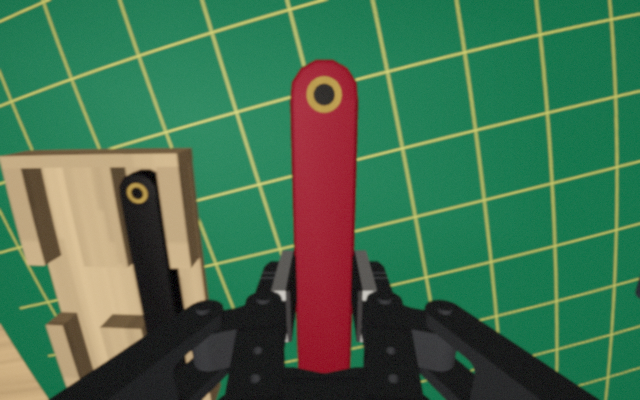

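View pics/s3.png

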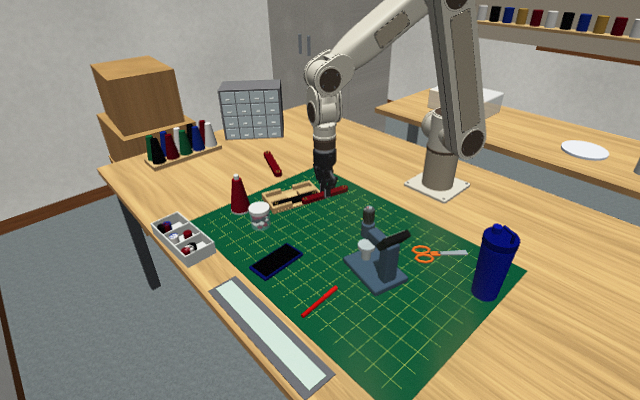

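Request:
servo_tool --increments '[[255, [4, 15, 5], 0], [255, [3, 13, 15], 0], [255, [0, 0, 20], 0], [255, [0, 0, 20], 0], [255, [0, 0, 12], 0], [255, [0, 0, 5], 0], [255, [0, 0, 2.5], 0], [255, [0, 0, 0], 0], [255, [0, 0, 0], 0], [255, [0, 0, 0], 0]]'

```text
clock: 7.35
eef_pos: [0.4718, -0.1348, 0.0084]
tool_rot: [0.125, 0.992, -0.0, 0.001]
ft_force: [-0.5, 0.1, -0.9]
grip_width: 0.0242
```

Request:
servo_tool --increments '[[220, [0, 0, 0], 0], [160, [0, 0, 0], 0], [125, [0, 0, 0], 0], [120, [0, 0, 0], 0], [120, [0, 0, -8], 0], [120, [0, 0, -20], 0], [120, [10, 0, -20], 0], [120, [20, 0, -20], 0], [120, [20, 0, -10], 0], [120, [15, 0, 0], 0]]'

```text
clock: 8.35
eef_pos: [0.4085, -0.1185, 0.0879]
tool_rot: [0.125, 0.992, -0.0, 0.002]
ft_force: [0.1, -0.1, -0.3]
grip_width: 0.0453
```

Run:
```python
from h import *
o=status.get_obs();p,d,c=snap('wrist','w4');snap('top','t4');snap('scene','s4');  print(o['clock'],o['eef_pos'],o['tool_rot'],o['grip_width'],o['joint_pos'])
z=load('w4');print(handle(z,.018)); print(handle(load('t4'),.018,(280,150,370,260)))
```

```text
8.35 [ 0.40850759 -0.11850658  0.0879194 ] [ 1.25223078e-01  9.92127080e-01 -2.72539929e-04  1.72141434e-03] 0.045326154398137156 [-2.82345780e-01  2.18175516e-01 -4.28628722e-01  9.20506377e-01
 -7.91379323e-07 -3.12400463e-02]
(array([ 0.45884314, -0.13230675]), (157.45802307128906, 24.780834197998047), -14.372665405273438, array([323.5938782, 277.6415273]))
(array([ 0.50391345, -0.14454845]), (76.3353271484375, 24.254657745361328), -14.515525817871094, array([330.3826087, 216.       ]))
```

View pics/w4.png

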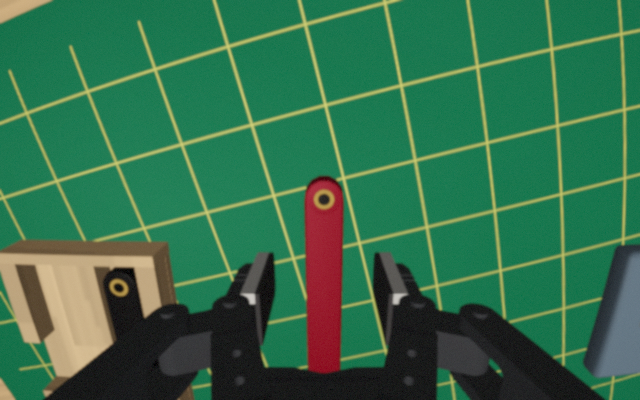

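View pics/t4.png

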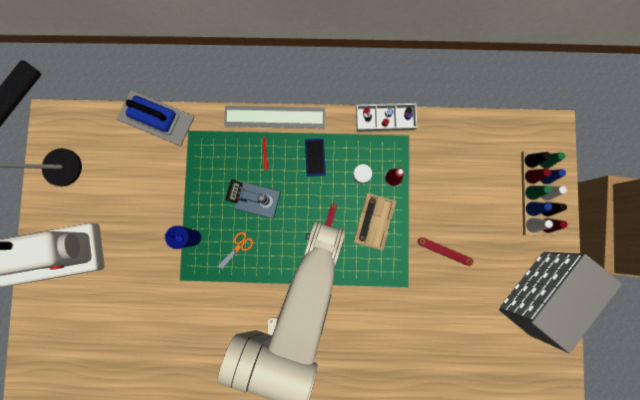

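The wrist view shows the handle lying flat with its near eyelet at (323,199). Next I'll measure the micrometer from two places.

Request:
servo_tool --increments '[[120, [0, 0, -25], 0], [120, [0, 0, -30], 0], [120, [-10, 10, -30], 0], [120, [-20, 13, -30], 0], [120, [-25, 15, -30], 0], [120, [-25, 15, -15], 0], [120, [-25, 15, -2], 0], [120, [-25, 15, 0], 0], [120, [-22, 15, 0], 0], [120, [0, 0, 0], 0]]'

```text
clock: 9.5
eef_pos: [0.5832, -0.0601, 0.2463]
tool_rot: [0.124, 0.992, 0.0, 0.0]
ft_force: [-1.3, -0.4, 0.2]
grip_width: 0.0452
```

Run:
```python
from h import *
o=status.get_obs();p,d,c=snap('wrist','w5'); print(o['clock'],o['eef_pos'],o['tool_rot'])
```

```text
9.5 [ 0.58316703 -0.06013442  0.24632399] [1.24246282e-01 9.92251338e-01 2.61964551e-04 2.75151202e-04]
```

Request:
servo_tool --increments '[[120, [-5, 15, -5], 0], [120, [0, 30, -5], 0], [120, [0, 30, 0], 0], [120, [0, 30, 0], 0], [120, [0, 20, 0], 0], [120, [0, 5, 0], 0], [120, [0, 0, 0], 0], [120, [0, 0, 0], 0], [120, [0, 0, 0], 0], [120, [0, 0, 0], 0]]'

```text
clock: 10.55
eef_pos: [0.6168, 0.0622, 0.258]
tool_rot: [0.126, 0.992, -0.0, 0.0]
ft_force: [0.1, 0.3, 0.2]
grip_width: 0.0454
```

Run:
```python
from h import *
o=status.get_obs();p,d,c=snap('wrist','w6'); print(o['clock'],o['eef_pos'],o['tool_rot'])
```

```text
10.55 [0.61679566 0.06223565 0.25802131] [ 1.26050218e-01  9.92023857e-01 -6.45988968e-05  6.76466172e-05]
```

View pics/w5.png

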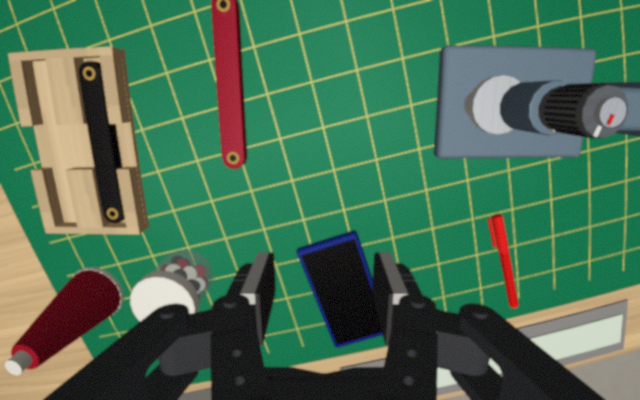

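View pics/w6.png

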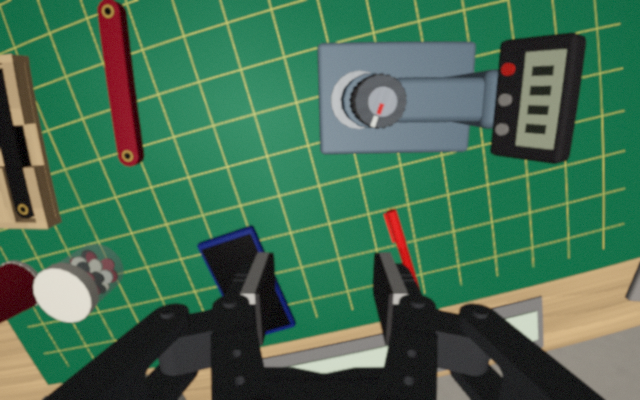

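Run:
```python
from h import *
for n,(x0,y0,x1,y1) in dict(w5=(430,35,640,175),w6=(305,30,505,170)).items():
    z=load(n); c=cv2.cvtColor(z['p'][y0:y1,x0:x1],cv2.COLOR_RGB2BGR); cv2.imwrite(f'pics/{n}z.png',cv2.resize(c,None,fx=3.8,fy=3.8,interpolation=2))
z=load('w6'); print(deep(z,[(330,60),(380,102),(384,92),(440,100),(345,105),(540,100)]).round(4))
z=load('w5'); print(deep(z,[(450,60),(603,108),(490,105)]).round(4))
```

```text
[[0.508  0.0961 0.0261]
 [0.5528 0.1099 0.2058]
 [0.5481 0.1131 0.2061]
 [0.5646 0.1607 0.1491]
 [0.5514 0.0936 0.1541]
 [0.5768 0.2144 0.1807]]
[[0.5037 0.0907 0.025 ]
 [0.5493 0.1058 0.2053]
 [0.5504 0.1011 0.078 ]]
```

View pics/w5z.png

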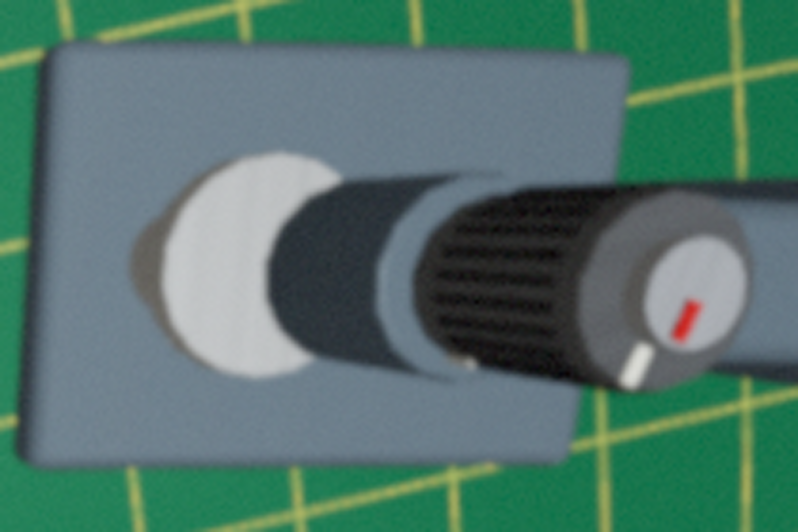

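View pics/w6z.png

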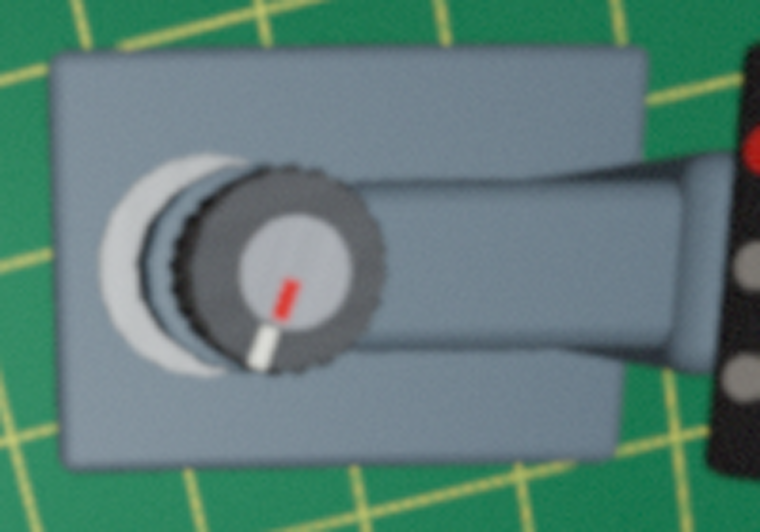

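Run:
```python
from h import *
a=load('w5');b=load('w6')
f=lambda n,c:(np.array(c)/3.8+np.array({5:(430,35),6:(305,30)}[n])-0.37)
print('cap',tri(a,f(5,(696,294)),b,f(6,(297,271))), plane(b,f(6,(297,271)),.206),plane(a,f(5,(696,294)),.206))
C=plane(b,[f(6,c) for c in((52,56),(64,467),(648,48),(617,458))],.026)[:,:2]; print(C)
C5=plane(a,[f(5,c) for c in((58,42),(20,465))],.026)[:,:2]; print(C5)
ang=lambda v:np.degrees(np.arctan2(v[1],v[0]))
print('ym',ang(C[2]-C[0]),ang(C[3]-C[1]),'xm',ang(C[1]-C[0]),ang(C[3]-C[2]),ang(C5[1]-C5[0]), np.linalg.norm(C[2]-C[0]),np.linalg.norm(C[1]-C[0]),np.linalg.norm(C5[1]-C5[0]))
# anvil left arc: light pixels -> circle fit in plane .077
for n,z,roi in((5,a,(465,70,525,140)),(6,b,(328,65,372,135))):
    x0,y0,x1,y1=roi;p=z['p'].astype(int);m=((p.min(2)>135)).astype(np.uint8);k=np.zeros_like(m);k[y0:y1,x0:x1]=1;m*=k
    nn,l,st,c=cv2.connectedComponentsWithStats(m);i=1+np.argmax(st[1:,4])
    ct=max(cv2.findContours((l==i).astype(np.uint8),0,1)[0],key=cv2.contourArea)[:,0]
    P=plane(z,ct,.077)[:,:2]
    # robust circle with r=26: outer-arc points only via RANSAC-like refinement
    from scipy.optimize import least_squares
    r=least_squares(lambda q:np.hypot(*(P-q).T)-.026,[.55,.105],loss='soft_l1',f_scale=.0007)
    e=np.abs(np.hypot(*(P-r.x).T)-.026); print('anvil',n,r.x,(e<.001).mean(),len(P))
w=load('w4'); 
def eye(z,u,v):
    hsv=cv2.cvtColor(z['p'],cv2.COLOR_RGB2HSV)[v-14:v+15,u-14:u+15]
    g=((hsv[...,0]>12)&(hsv[...,0]<32)&(hsv[...,1]>70)).astype(np.uint8)
    n,l,st,c=cv2.connectedComponentsWithStats(g); i=min([i for i in range(1,n) if st[i,4]>8],key=lambda i:np.hypot(*(c[i]-14))); return c[i]+[u-14,v-14]
for n,z,us in(('w4',w,[(323,199)]),('w5',a,[(224,6+9),(233,158)]),('w6',b,[(108,14),(127,156)])):
    print(n,[ (eye(z,*u).round(1),plane(z,eye(z,*u),.018)[0].round(4)) for u in us])
```

```text
cap (array([0.55270477, 0.11160673, 0.20543663]), np.float64(0.0001191661940035787)) [[0.55261979 0.11153257 0.206     ]] [[0.55262889 0.1111184  0.206     ]]
[[0.49030523 0.08826056]
 [0.59855313 0.06352093]
 [0.52636593 0.2458977 ]
 [0.63561823 0.22104649]]
[[0.48915242 0.08752883]
 [0.597655   0.05914489]]
ym 77.11486015241303 76.75939071867403 xm -12.873619080681967 -12.814809917850324 -14.659883020868014 0.16170913043313906 0.1110389923993344 0.11215372246219164
anvil 5 [0.55265834 0.11107733] 0.6787878787878788 165
anvil 6 [0.55299001 0.11158502] 0.4853801169590643 171
w4 [(array([323.5, 199. ]), array([ 0.3961, -0.1163,  0.018 ]))]
w5 [(array([222.9,   5.4]), array([ 0.3975, -0.1169,  0.018 ])), (array([232.5, 157.6]), array([ 0.5456, -0.1548,  0.018 ]))]
w6 [(array([107.4,  10.7]), array([ 0.3964, -0.1166,  0.018 ])), (array([127.1, 155.5]), array([ 0.5456, -0.1548,  0.018 ]))]
```

The spindle axis is at (0.5527, 0.1113). The cap (z 0.205) and the anvil circle fits agree within 0.5 mm, and the micrometer's x axis is at yaw ≈ -13°. The handle's middle is at (0.4710, -0.1357), yaw -14.4°. I'll regrip it 72 mm from the middle, on the -x side.

Request:
servo_tool --increments '[[120, [16.4, -22.8, 0], 0], [120, [16.4, -22.8, 0], 0], [120, [16.4, -22.8, 0], 0], [120, [16.4, -22.8, 0], 0], [120, [16.4, -22.8, 34], 0], [120, [16.4, -22.8, 34], 0], [120, [16.4, -22.8, 34], 0], [120, [16.4, -22.8, 34], 0], [120, [16.4, -22.8, 34], 0], [120, [16.4, -22.8, 34], 0]]'

```text
clock: 11.6
eef_pos: [0.4006, -0.1177, 0.0532]
tool_rot: [0.125, 0.992, -0.0, 0.001]
ft_force: [1.3, 0.2, 0.2]
grip_width: 0.0452
```

Request:
servo_tool --increments '[[120, [0, 0, 0], 0], [120, [0, 0, 0], 0], [120, [0, 0, 0], 0], [120, [0, 0, 0], 0], [120, [0, 0, 0], 0], [120, [0, 0, 0], 0], [120, [0, 0, 0], 0], [120, [0, 0, 0], 0], [120, [0, 0, 0], 0], [120, [0, 0, 0], 0]]'

```text
clock: 12.6
eef_pos: [0.4014, -0.1166, 0.0538]
tool_rot: [0.125, 0.992, -0.0, -0.0]
ft_force: [-0.5, 0.5, -0.4]
grip_width: 0.0453
```

Run:
```python
from h import *
o=status.get_obs(); print(o['clock'],o['eef_pos'],o['tool_rot'],o['joint_pos'])
M=R.from_quat(o['tool_rot']).as_matrix();print('need mm', 1e3*M.T@(np.array([.4013,-.1178,.0065])-o['eef_pos']), np.degrees(np.arctan2(M[1,1],M[0,1])))
p,d,c=snap('wrist','w7')
```

```text
12.6 [ 0.4013578  -0.11664924  0.05377689] [ 1.25218550e-01  9.92129181e-01 -5.91945020e-06 -5.57982577e-05] [-2.82823302e-01  2.55588413e-01 -4.88799947e-01  8.26516332e-01
 -2.91718771e-05 -3.17270760e-02]
need mm [-0.23510517 -1.12781506 47.27688928] 75.61324618546921
```

View pics/w7.png

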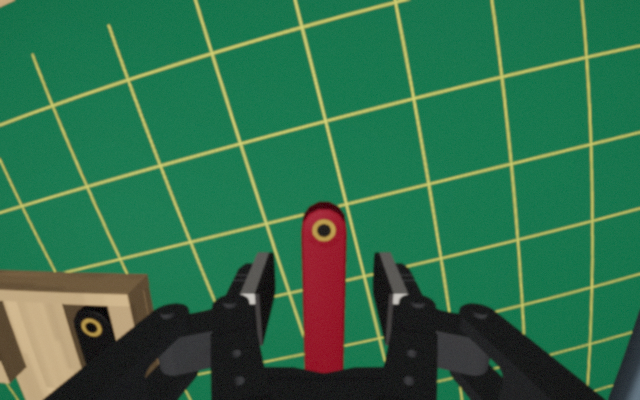

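The handle is centred between the fingers, with its eyelet at (323,230). Lowering and gripping.

Request:
servo_tool --increments '[[120, [0, -1, 10], 0], [120, [0, 0, 15], 0], [120, [0, 0, 15], 0], [120, [0, 0, 7], 0], [120, [0, 0, 0], 0], [120, [0, 0, 0], 0], [180, [0, 0, 0], 0], [215, [0, 0, 0], 0], [235, [0, 0, 0], 0], [255, [0, 0, 0], 0]]'

```text
clock: 13.65
eef_pos: [0.4019, -0.1178, 0.0076]
tool_rot: [0.125, 0.992, -0.0, 0.001]
ft_force: [-1.2, 0.7, 6.3]
grip_width: 0.0243
```

Request:
servo_tool --increments '[[255, [0, 0, 0], 0], [255, [0, 0, 0], 0], [255, [0, 0, 0], 0], [255, [0, 0, -2], 0], [255, [0, 0, -4], 0], [255, [0, 0, -10], 0], [255, [0, 0, -20], 0], [255, [0, 0, -25], 0], [255, [0, 0, -20], 0], [255, [0, 0, -10], 0]]'

```text
clock: 14.65
eef_pos: [0.4023, -0.118, 0.1]
tool_rot: [0.125, 0.992, -0.0, 0.002]
ft_force: [-0.5, -0.0, -1.7]
grip_width: 0.0246
```

Run:
```python
from h import *
o=status.get_obs();p,d,c=snap('wrist','w8');snap('scene','s8');snap('top','t8');print(o)
```

```text
{'clock': 14.65, 'joint_pos': array([-2.85257002e-01,  1.91812920e-01, -4.25420190e-01,  9.50212479e-01,
       -1.65047734e-05, -3.41247107e-02]), 'joint_vel': array([ 1.79868456e-03, -1.05860773e-01,  1.18266725e-01,  2.45190129e-01,
       -1.15433139e-04, -1.26205917e-03]), 'tau': array([-3.29284321e-04, -3.11647367e+01,  2.12043500e+01, -2.29684910e-02,
        1.92733525e-03, -4.01250327e-05]), 'eef_pos': array([ 0.40226757, -0.11797207,  0.10004424]), 'tool_rot': array([ 1.25236280e-01,  9.92125530e-01, -2.74552660e-04,  1.65273911e-03]), 'ft_force': array([-0.48060219, -0.04694231, -1.66866036]), 'ft_torque': array([-0.04239031, -0.0074491 , -0.00627784]), 'grip_width': 0.02456374536127096}
```

View pics/w8.png

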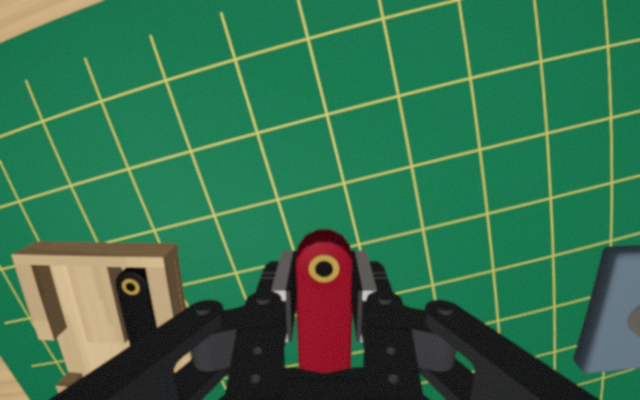

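View pics/s8.png

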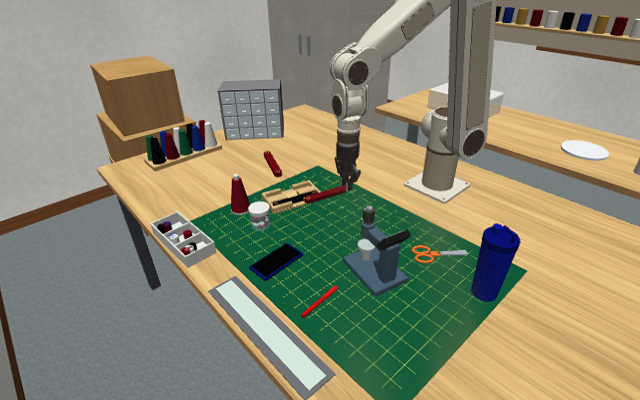

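Run:
```python
from h import *
z=load('s8'); c=cv2.cvtColor(z['p'][165:225,280:380],cv2.COLOR_RGB2BGR); cv2.imwrite('pics/s8z.png',cv2.resize(c,None,fx=7.8,fy=7.8,interpolation=2))
m=redm(z['p'],30); q=np.argwhere(m)[:,::-1]; q=q[(q[:,0]>300)&(q[:,0]<352)&(q[:,1]>180)&(q[:,1]<206)]
P=deep(z,q); u=np.array([.9687,-.2482]); s=(P[:,:2]-[.4023,-.118])@u
for lo in np.arange(.0,.18,.02):
    k=(s>lo)&(s<lo+.02)
    if k.sum()>3: print(round(lo,2),k.sum(),np.percentile(P[k,2],[5,50,95]).round(4))
z=load('w8'); 
m=redm(z['p'],40); ys=[(323,250),(310,300),(323,300),(335,300),(323,340),(323,360)]; print(deep(z,ys).round(4))
```

```text
0.0 26 [0.1008 0.1117 0.1136]
0.02 34 [0.0993 0.1098 0.1124]
0.04 38 [0.1002 0.1102 0.1141]
0.06 36 [0.1002 0.1101 0.1128]
0.08 40 [0.0978 0.11   0.1137]
0.1 38 [0.099  0.1103 0.1135]
0.12 43 [0.0999 0.1105 0.1131]
0.14 38 [0.0981 0.1089 0.1128]
[[ 0.3879 -0.1154  0.1114]
 [ 0.4107 -0.1273  0.1104]
 [ 0.4118 -0.1215  0.111 ]
 [ 0.4133 -0.1164  0.1108]
 [ 0.4337 -0.1271  0.1102]
 [ 0.4454 -0.1302  0.11  ]]
```

View pics/s8z.png

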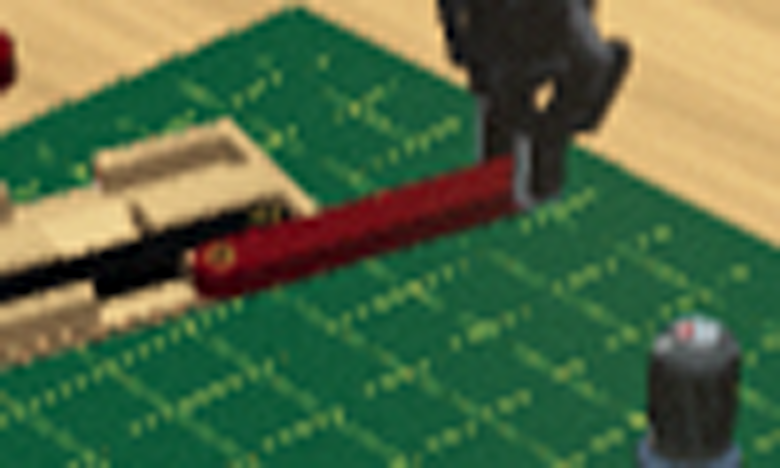

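The handle is held level (top z ≈ 0.110–0.111 all along). Moving to the pre-insertion point in front of the throat.

Request:
servo_tool --increments '[[255, [0, 0, 0], -1.2], [255, [-3, 15, 0], 0], [255, [-4, 22, 0], 0], [255, [-4, 22, 0], 0], [255, [-4, 22, 2], 0], [255, [-4, 22, 4], 0], [255, [-3.5, 20, 4], 0], [255, [0, 4.5, 3], 0], [255, [0, 0, 0], 0], [255, [0, 0, 0], 0]]'

```text
clock: 15.8
eef_pos: [0.4512, 0.0009, 0.0841]
tool_rot: [0.115, 0.993, -0.0, -0.001]
ft_force: [-0.7, -0.2, -1.2]
grip_width: 0.0238
```

Run:
```python
from h import *
o=status.get_obs();p,d,c=snap('wrist','w9');print(o['clock'],o['eef_pos'],o['tool_rot'],o['grip_width'],o['ft_force'])
snap('top','t9');snap('scene','s9')
z=load('w9')
M=R.from_quat(o['tool_rot']).as_matrix();print('need mm', 1e3*M.T@(np.array([.4832,.1276,.0838])-o['eef_pos']), np.degrees(np.arctan2(M[1,1],M[0,1])))
h=o['eef_pos'][2]+.011
hsv=cv2.cvtColor(z['p'],cv2.COLOR_RGB2HSV); g=((hsv[...,0]>12)&(hsv[...,0]<32)&(hsv[...,1]>70)).astype(np.uint8)
n,l,st,cc=cv2.connectedComponentsWithStats(g[230:300,290:360]); i=1+np.argmax(st[1:,4]); uv=cc[i]+[290,230]
print(uv,deep(z,[(323,310),(323,345)]), E:=plane(z,uv,h), 'centre',E[0,:2]+.077*-M[:2,0], E[0,:2]-o['eef_pos'][:2])
q=redm(load('t9')['p']); print(handle(load('t9'),h,(280,150,350,260)))
s=load('s9'); m=redm(s['p'],30); qq=np.argwhere(m)[:,::-1]; P=deep(s,qq); k=(P[:,2]>.06)&(P[:,2]<.12)&(np.abs(P[:,0]-.5)<.15)&(np.abs(P[:,1])<.1); P=P[k]; u=-M[:2,0]; sv=(P[:,:2]-o['eef_pos'][:2])@u
for lo in np.arange(0,.18,.03):
    k=(sv>lo)&(sv<lo+.03); print(round(lo,2),k.sum(),np.percentile(P[k,2],[5,50,90,97]).round(4) if k.sum()>3 else '')
```

```text
15.8 [0.4511774  0.0008826  0.08409072] [ 1.14852899e-01  9.93381910e-01 -3.39913763e-04 -1.03740128e-03] 0.02381541066704994 [-0.71870154 -0.20442826 -1.23168455]
need mm [ -2.26310616 130.68160407   0.16684042] 76.80976287923193
[323.52298851 267.98084291] [[ 0.46700689 -0.00392366  0.09335457]
 [ 0.48531625 -0.00821044  0.09436354]] [[0.44525798 0.00140805 0.09509072]] centre [ 0.52022637 -0.01616229] [-0.00591942  0.00052545]
(array([ 0.55879114, -0.02581658]), (61.79553985595703, 23.4001407623291), -12.194129943847656, array([300.3030303 , 199.84848485]))
0.0 53 [0.0843 0.0953 0.0969 0.0978]
0.03 64 [0.0832 0.0937 0.0966 0.0974]
0.06 69 [0.0834 0.094  0.0963 0.0972]
0.09 68 [0.0829 0.0936 0.096  0.0969]
0.12 66 [0.0829 0.0933 0.0953 0.0965]
0.15 28 [0.0808 0.0902 0.095  0.0961]
```

View pics/s9.png

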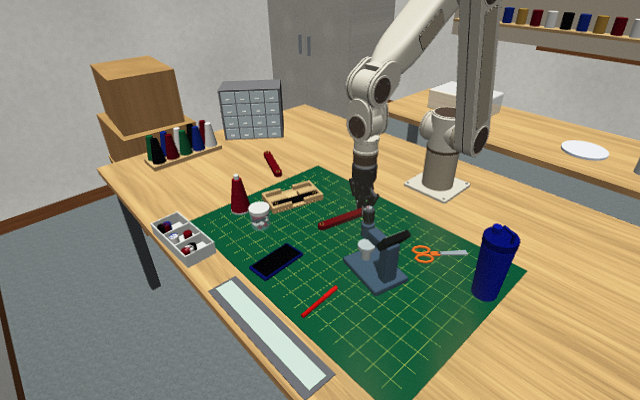

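View pics/w9.png

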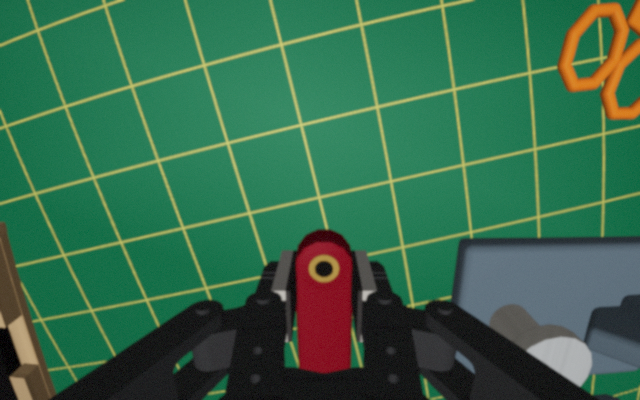

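Request:
servo_tool --increments '[[255, [-1, 12, 0], 0], [255, [-1, 20, 0], 0], [255, [-0.3, 22, 0], 0], [255, [0, 20, 0], 0], [255, [0, 16, 0], 0], [255, [0, 12, 0], 0], [255, [0, 10, 0], 0], [255, [0, 0, 0], 0], [255, [0, 0, 0], 0], [255, [0, 0, 0], 0]]'

```text
clock: 16.95
eef_pos: [0.4797, 0.1093, 0.0848]
tool_rot: [0.115, 0.993, -0.0, -0.0]
ft_force: [0.1, 0.6, -1.0]
grip_width: 0.0239
```

Request:
servo_tool --increments '[[255, [0, 6, 0], 0], [255, [0, 5, 0], 0], [255, [0, 4, 0], 0], [255, [0, 3, 0], 0], [255, [0, 0.7, 0], 0], [255, [0, 0, 0], 0], [255, [0, 0, 0], 0], [255, [0, 0, 0], 0], [255, [0, 0, 0], 0], [255, [0, 0, 0], 0]]'

```text
clock: 17.95
eef_pos: [0.4842, 0.128, 0.0848]
tool_rot: [0.115, 0.993, -0.0, 0.0]
ft_force: [-0.1, -0.3, -0.4]
grip_width: 0.0241
```

Run:
```python
from h import *
o=status.get_obs();p,d,c=snap('wrist','w10');print(o['clock'],o['eef_pos'],o['tool_rot'],o['grip_width'],o['ft_force'],o['ft_torque'])
snap('scene','s10')
z=load('w10')
M=R.from_quat(o['tool_rot']).as_matrix();print('need mm', 1e3*M.T@(np.array([.4832,.1276,.0838])-o['eef_pos']), np.degrees(np.arctan2(M[1,1],M[0,1])))
s=load('s10');c=cv2.cvtColor(s['p'][190:300,320:430],cv2.COLOR_RGB2BGR); cv2.imwrite('pics/s10z.png',cv2.resize(c,None,fx=5.4,fy=5.4,interpolation=2))
```

```text
17.95 [0.484214   0.12800046 0.08482003] [ 1.14931227e-01  9.93373451e-01 -1.56024993e-05  6.77711225e-06] 0.02409151023927599 [-0.08979195 -0.31343402 -0.4489671 ] [-0.00883999  0.01965225 -0.06576705]
need mm [ 0.8957861  -0.62138713  1.02003656] 76.80068326419237
```

View pics/s10z.png

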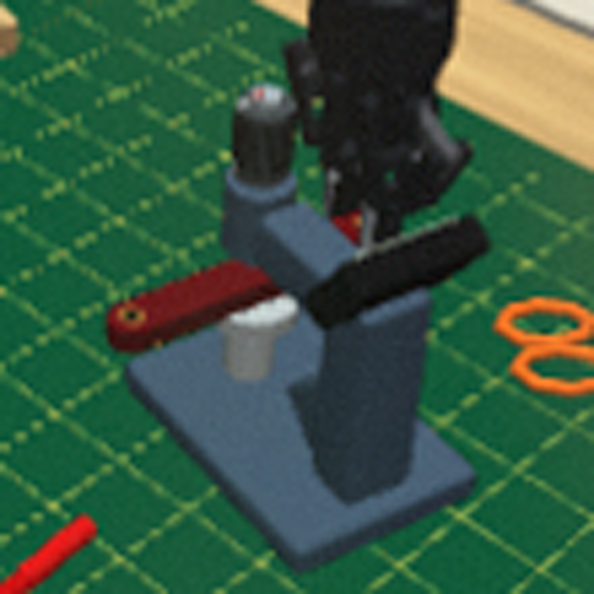

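View pics/w10.png

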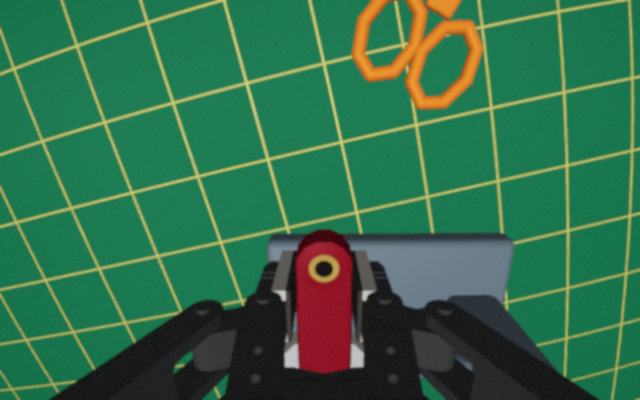

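Run:
```python
from h import *
s=load('s10')
print('far eyelet',plane(s,np.array([130,316])/5.4+[320,190]-.4,.0945))
print('scene cap top',plane(s,np.array([265,95])/5.4+[320,190]-.4,.206))
z=load('w10');hsv=cv2.cvtColor(z['p'],cv2.COLOR_RGB2HSV); g=((hsv[...,0]>12)&(hsv[...,0]<32)&(hsv[...,1]>70)).astype(np.uint8)
n,l,st,cc=cv2.connectedComponentsWithStats(g[240:300,290:360]); i=1+np.argmax(st[1:,4]); uv=cc[i]+[290,240]
print(uv,'near',plane(z,uv,.0945),'expect',[.5527-.077*.9736,.1113+.077*.2284],'far exp',[.5527+.077*.9736,.1113-.077*.2284])
print(deep(z,[(323,310),(323,345)]))
```

```text
far eyelet [[0.6295738 0.0954662 0.0945   ]]
scene cap top [[0.5541046  0.11255563 0.206     ]]
[323.52551985 268.01701323] near [[0.47897037 0.12834034 0.0945    ]] expect [0.47773279999999996, 0.1288868] far exp [0.6276672, 0.0937132]
[[0.49931686 0.12333707 0.09516878]
 [0.51897702 0.11872544 0.09437657]]
```

Request:
servo_tool --increments '[[255, [0.9, -0.4, 0], 0], [255, [0, 0, 0.5], 0], [255, [0, 0, 0.5], 0], [255, [0, 0, 0.5], 0], [255, [0, 0, 0], 0], [255, [0, 0, 0], 0], [255, [0, 0, 0], 0], [255, [0, 0, 0], 0], [255, [0, 0, 0], 0], [255, [0, 0, 0], 0]]'

```text
clock: 19.05
eef_pos: [0.4833, 0.1279, 0.0833]
tool_rot: [0.115, 0.993, 0.0, 0.0]
ft_force: [-0.2, -0.0, -0.7]
grip_width: 0.0239
```

Request:
servo_tool --increments '[[255, [0, 0, 0.3], 0], [255, [0, 0, 0], 0], [255, [0, 0, 0.3], 0], [255, [0, 0, 0], 0], [255, [0, 0, 0], 0], [255, [0, 0, 0], 0], [255, [0, 0, 0], 0], [255, [0, 0, 0], 0], [255, [0, 0, 0], 0], [255, [0, 0, 0], 0]]'

```text
clock: 20.05
eef_pos: [0.4832, 0.1279, 0.0827]
tool_rot: [0.115, 0.993, 0.0, -0.0]
ft_force: [-0.3, 0.5, 0.2]
grip_width: 0.0244
```

Run:
```python
from h import *
o=status.get_obs();print(o['eef_pos'],o['ft_force'],o['ft_torque'])
```

```text
[0.48324588 0.12790801 0.08269944] [-0.33204893  0.48892681  0.16537452] [0.01376463 0.11137149 0.04945662]
```

Contact has begun. Pressing slightly more, then releasing and backing off along the handle.

Request:
servo_tool --increments '[[255, [0, 0, 0.3], 0], [255, [0, 0, 0], 0], [235, [0, 0, 0], 0], [215, [0, 0, 0], 0], [190, [0, 0, 0], 0], [165, [0, 0, 0], 0], [140, [0, 0, 0], 0], [120, [0, 0, 0], 0], [120, [0, 0, 0], 0], [120, [0, 0, 0], 0]]'

```text
clock: 21.05
eef_pos: [0.4833, 0.1279, 0.0823]
tool_rot: [0.115, 0.993, -0.0, -0.0]
ft_force: [-0.2, 0.6, -0.4]
grip_width: 0.0454
```

Request:
servo_tool --increments '[[120, [5, 0, 0], 0], [120, [15, 0, 0], 0], [120, [20, 0, 0], 0], [120, [20, 0, -10], 0], [120, [10, 0, -30], 0], [120, [0, 0, -40], 0], [120, [0, 0, -40], 0], [120, [0, 0, -40], 0], [120, [0, 0, -25], 0], [120, [0, 0, 0], 0]]'

```text
clock: 22.05
eef_pos: [0.4169, 0.1447, 0.2715]
tool_rot: [0.115, 0.993, 0.002, 0.004]
ft_force: [0.0, 0.1, 0.4]
grip_width: 0.0451
```

Run:
```python
from h import *
o=status.get_obs();p,d,c=snap('wrist','w11');print(o['clock'],o['eef_pos'],o['tool_rot'],o['grip_width'],o['ft_force'],o['joint_pos'])
snap('scene','s11')
s=load('s11');c=cv2.cvtColor(s['p'][190:300,320:430],cv2.COLOR_RGB2BGR); cv2.imwrite('pics/s11z.png',cv2.resize(c,None,fx=5.4,fy=5.4,interpolation=2))
```

```text
22.05 [0.41691185 0.14468031 0.27152465] [0.11473076 0.99338769 0.00183359 0.00379333] 0.04505917558313192 [0.04830543 0.06736071 0.438602  ] [ 3.34017922e-01  1.02130740e-01 -5.93136741e-02  1.40092542e+00
  1.05662386e-05  5.63987952e-01]
```

View pics/s11z.png

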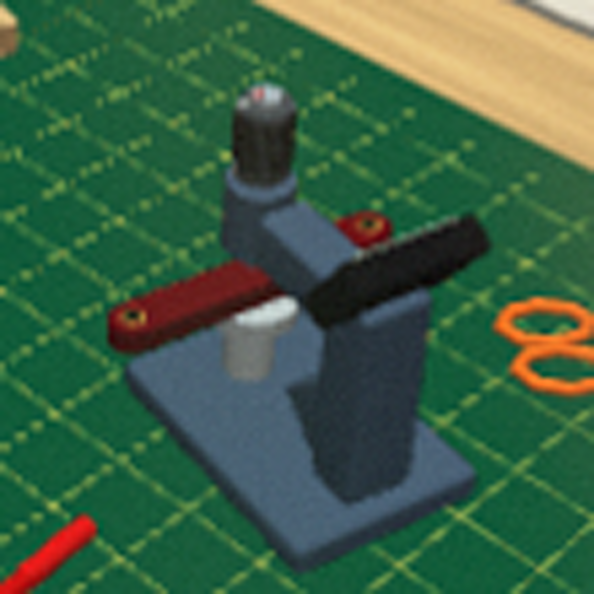

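View pics/w11.png

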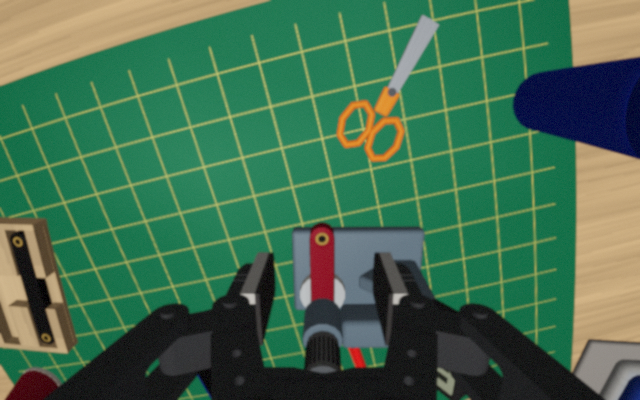

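Run:
```python
from h import *
s=load('s11'); E=plane(s,np.array([[134,317],[368,225]])/5.4+[320,190]-.4,.093)[:,:2]; print(E,E.mean(0)-[.0014,.0012],np.linalg.norm(E[0]-E[1]),np.degrees(np.arctan2(*(E[0]-E[1])[::-1])))
z=load('w11');hsv=cv2.cvtColor(z['p'],cv2.COLOR_RGB2HSV); g=((hsv[...,0]>12)&(hsv[...,0]<32)&(hsv[...,1]>70)).astype(np.uint8)
n,l,st,cc=cv2.connectedComponentsWithStats(g[225:252,308:336]); i=1+np.argmax(st[1:,4]); uv=cc[i]+[308,225]
e=plane(z,uv,.093)[0,:2]; print(uv,e,deep(z,[(321,250),(322,275)]), 'centre(wrist)',e+.077*np.array([.9736,-.2284]))
```

```text
[[0.62733983 0.09621476]
 [0.47823248 0.12929729]] [0.55138616 0.11155603] 0.15273329257362794 -12.509607082703209
[321.5862069 238.5      ] [0.47764564 0.12829096] [[0.48979679 0.12481025 0.09358866]
 [0.51903929 0.11899389 0.09242   ]] centre(wrist) [0.55261284 0.11070416]
```

The handle lies flat on the anvil (top z ≈ 0.093), its middle within about 1 mm of the spindle axis. Next I'll move over the thimble, then wind the wrist back for one long stroke.

Request:
servo_tool --increments '[[60, [-10, 0, 0], 0], [60, [-20, 0, 0], 0], [60, [-30, -0.5, 0], 0], [60, [-30, -0.5, 0], 0], [60, [-30, -0.5, 0], 0], [60, [-20, 0, 0], 0], [60, [0, 0, 0], -8.5], [60, [0, 0, 0], -8.5], [60, [0, 0, 0], -8.5], [60, [0, 0, 0], -8.5]]'

```text
clock: 23.15
eef_pos: [0.5509, 0.1099, 0.2649]
tool_rot: [-0.183, 0.983, -0.0, -0.002]
ft_force: [-0.3, -0.6, -0.6]
grip_width: 0.0649
```

Request:
servo_tool --increments '[[60, [0, 0, 0], -8.5], [60, [0, 0, 0], -8.5], [60, [0, 0, 0], -8.5], [60, [0, 0, 0], -8.5], [60, [0, 0, 0], -8.5], [60, [0, 0, 0], -8.5], [60, [0, 0, 0], -8.5], [60, [0, 0, 0], -8.5], [60, [0, 0, 0], -8.5], [60, [0, 0, 0], -8.5]]'

```text
clock: 24.15
eef_pos: [0.5508, 0.11, 0.2651]
tool_rot: [0.799, -0.601, -0.001, 0.001]
ft_force: [-0.3, 0.2, -1.2]
grip_width: 0.0654
```

Request:
servo_tool --increments '[[60, [0, 0, 0], -8.5], [60, [0, 0, 0], -8.5], [60, [0, 0, 0], -8.5], [60, [0, 0, 0], -8.5], [60, [0, 0, 0], -8.5], [60, [0, 0, 0], -8.5], [60, [0, 0, 0], -8.5], [60, [0, 0, 0], -4], [60, [0, 0, 0], 0], [60, [0, 0, 0], 0]]'

```text
clock: 25.15
eef_pos: [0.5509, 0.1102, 0.2659]
tool_rot: [0.996, -0.094, -0.001, 0.0]
ft_force: [-0.8, 0.1, -0.2]
grip_width: 0.0653
```

Run:
```python
from h import *
o=status.get_obs();p,d,c=snap('wrist','w12');print(o['clock'],o['eef_pos'],o['tool_rot'],o['grip_width'],o['joint_pos'],o['ft_torque'])
M=R.from_quat(o['tool_rot']).as_matrix();print('need mm', 1e3*M.T@(np.array([.5527,.1113,.165])-o['eef_pos']), np.degrees(np.arctan2(M[1,1],M[0,1])))
```

```text
25.15 [0.55089647 0.11017493 0.265877  ] [ 9.95569170e-01 -9.40233604e-02 -1.21234773e-03  4.07563983e-04] 0.06532599014698787 [ 1.97433147e-01  3.57605006e-01  2.55292552e-01  1.47104055e+00
 -8.36647420e-05 -2.75583435e+00] [-0.00656837 -0.0112178   0.02265671]
need mm [  1.79678683  -1.54767715 100.8715177 ] -100.79016099997388
```

View pics/w12.png

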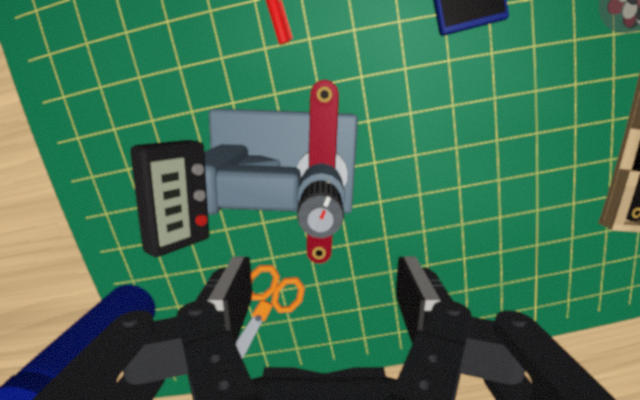

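Run:
```python
from h import *
z=load('w12'); c=cv2.cvtColor(z['p'][80:270,240:400],cv2.COLOR_RGB2BGR); cv2.imwrite('pics/w12z.png',cv2.resize(c,None,fx=3,fy=3,interpolation=2))
E=plane(z,[(323.8,94),(319,253)],.093); print(E,E.mean(0),np.linalg.norm(E[0]-E[1]),np.degrees(np.arctan2(*(E[0]-E[1])[[1,0]])))
print(plane(z,[(321,218.5)],.206))
```

```text
[[0.62783533 0.09418853 0.093     ]
 [0.4770044  0.12777609 0.093     ]] [0.55241987 0.11098231 0.093     ] 0.15452538223043688 -12.55398942749386
[[0.5534809  0.11032392 0.206     ]]
```

View pics/w12z.png

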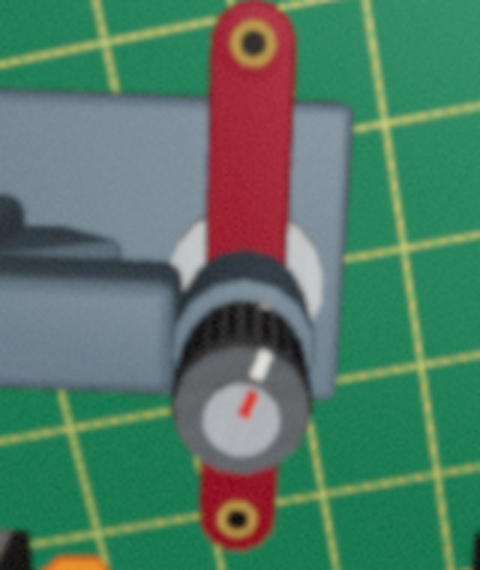

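Request:
servo_tool --increments '[[60, [2, -1, 0], 0], [60, [0, 0, 10], 0], [60, [0, 0, 20], 0], [60, [0, 0, 25], 0], [60, [0, 0, 20], 0], [60, [0, 0, 14], 0], [60, [0, 0, 8], 0], [60, [0, 0, 3], 0], [60, [0, 0, 0], 0], [60, [0, 0, 0], 0]]'

```text
clock: 26.2
eef_pos: [0.5538, 0.1112, 0.1682]
tool_rot: [0.996, -0.093, 0.001, -0.0]
ft_force: [0.3, -0.3, 0.1]
grip_width: 0.0652
```

Request:
servo_tool --increments '[[120, [0, 0, 0], 0], [150, [0, 0, 0], 0], [180, [0, 0, 0], 0], [210, [0, 0, 0], 0], [255, [0, 0, 0], 0], [255, [0, 0, 0], 0], [255, [0, 0, 0], 0], [255, [0, 0, 0], 0], [255, [0, 0, 0], 0], [255, [0, 0, 0], 0]]'

```text
clock: 27.2
eef_pos: [0.5537, 0.1118, 0.1684]
tool_rot: [0.996, -0.093, 0.001, -0.001]
ft_force: [-0.8, 2.1, 5.4]
grip_width: 0.0286
```

Run:
```python
from h import *
o=status.get_obs();p,d,c=snap('wrist','w13');print(o['clock'],o['eef_pos'],o['tool_rot'],o['grip_width'],o['ft_force'],o['ft_torque'])
```

```text
27.2 [0.55373531 0.11179517 0.16838862] [ 9.95671540e-01 -9.29346062e-02  8.17946527e-04 -8.21367212e-04] 0.028572219202741857 [-0.81289659  2.0984628   5.36502892] [ 0.61116889  0.14205611 -0.04669197]
```

View pics/w13.png

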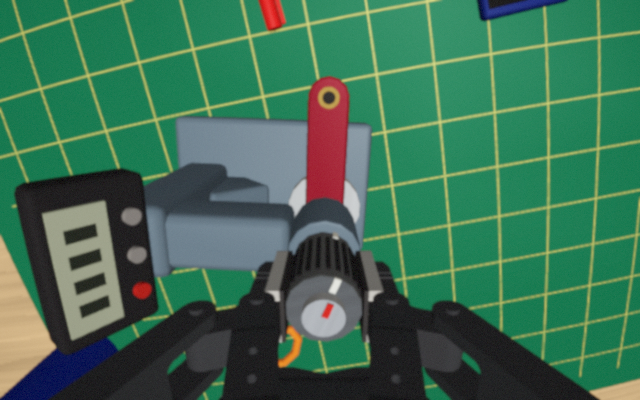

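The cap and both marks are visible while gripped: white at (335,286), red at (327,310). If the red one belongs to the spindle side, slip will show as relative rotation of the two. Turning clockwise now.

Request:
servo_tool --increments '[[255, [0, 0, 0], 4], [255, [0, 0, 0], 8.5], [255, [0, 0, 0], 8.5], [255, [0, 0, 0], 8.5], [255, [0, 0, 0], 8.5], [255, [0, 0, 0], 8.5], [255, [0, 0, 0], 8.5], [255, [0, 0, 0], 8.5], [255, [0, 0, 0], 8.5], [255, [0, 0, 0], 8.5]]'

```text
clock: 28.25
eef_pos: [0.5531, 0.1113, 0.1684]
tool_rot: [-0.698, 0.716, 0.0, 0.0]
ft_force: [-0.8, 1.3, 6.7]
grip_width: 0.0285
```

```bash
cat > tz.py <<'E'
import sys
from h import *
n=sys.argv[1]
o=status.get_obs();p,d,c=snap('wrist',n);print(o['clock'],o['eef_pos'],o['grip_width'],o['joint_pos'][5],o['ft_force'],o['ft_torque'])
c=cv2.cvtColor(p[200:360,240:400],cv2.COLOR_RGB2BGR); cv2.imwrite(f'pics/{n}z.png',cv2.resize(c,None,fx=3,fy=3,interpolation=2))
E
python3 tz.py w14
```

```text
28.25 [0.55310721 0.11132428 0.16836984] 0.02852638163770739 -1.345889959088909 [-0.82858744  1.25410951  6.73324979] [0.38765819 0.56909673 0.03455991]
```

View pics/w14z.png

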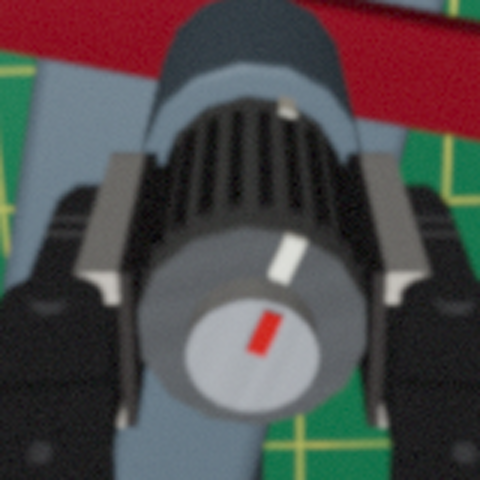

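Request:
servo_tool --increments '[[255, [0, 0, 0], 6], [255, [0, 0, 0], 6], [255, [0, 0, 0], 6], [255, [0, 0, 0], 6], [255, [0, 0, 0], 6], [255, [0, 0, 0], 6], [255, [0, 0, 0], 6], [255, [0, 0, 0], 6], [255, [0, 0, 0], 6], [255, [0, 0, 0], 6]]'

```text
clock: 29.3
eef_pos: [0.5526, 0.1117, 0.1684]
tool_rot: [-0.247, 0.969, 0.001, -0.0]
ft_force: [-3.3, 2.7, 7.5]
grip_width: 0.0286
```

```bash
python3 tz.py w15
```

```text
29.3 [0.55262186 0.11167403 0.16837218] 0.02857925903446251 -0.3004516175163956 [-3.34654146  2.68990829  7.4543818 ] [0.5688784  0.73379205 0.06647967]
```

View pics/w15z.png

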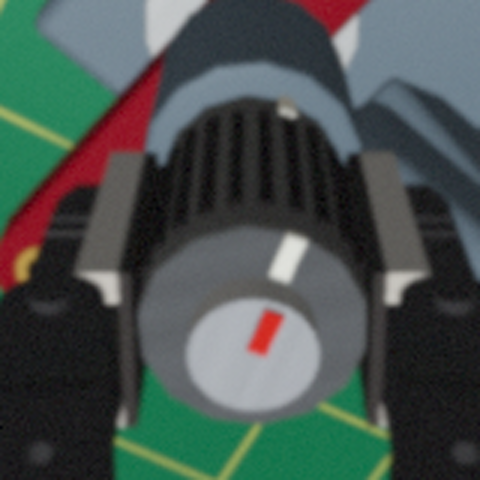

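Request:
servo_tool --increments '[[255, [0, 0, 0], 5], [255, [0, 0, 0], 5], [255, [0, 0, 0], 5], [255, [0, 0, 0], 5], [255, [0, 0, 0], 5], [255, [0, 0, 0], 5], [255, [0, 0, 0], 5], [255, [0, 0, 0], 5], [255, [0, 0, 0], 5], [255, [0, 0, 0], 5]]'

```text
clock: 30.35
eef_pos: [0.5526, 0.1122, 0.1684]
tool_rot: [0.185, 0.983, 0.001, -0.0]
ft_force: [-3.6, 3.4, 7.1]
grip_width: 0.0289
```

```bash
python3 tz.py w16
```

```text
30.35 [0.55260839 0.11218283 0.16837336] 0.028934868498263634 0.5714274690150211 [-3.59672205  3.40250061  7.06966073] [0.79022665 0.70623786 0.03233626]
```

View pics/w16z.png

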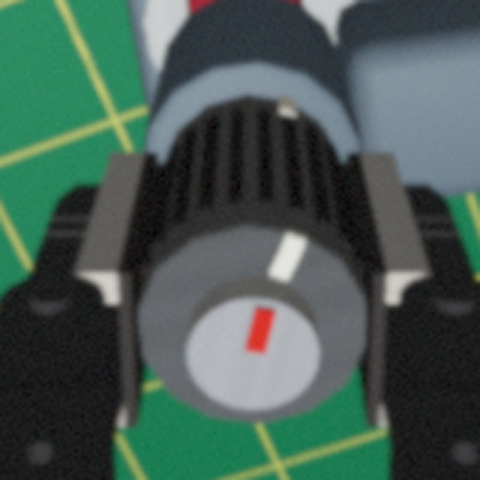

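The red mark has begun to lag the white one (about 8°), so the spindle has closed after about 180° and the ratchet is slipping. Turning about 85° more.

Request:
servo_tool --increments '[[255, [0, 0, 0], 8.5], [255, [0, 0, 0], 8.5], [255, [0, 0, 0], 8.5], [255, [0, 0, 0], 8.5], [255, [0, 0, 0], 8.5], [255, [0, 0, 0], 8.5], [255, [0, 0, 0], 8.5], [255, [0, 0, 0], 8.5], [255, [0, 0, 0], 8.5], [255, [0, 0, 0], 8.5]]'

```text
clock: 31.4
eef_pos: [0.5533, 0.1125, 0.1684]
tool_rot: [0.801, 0.599, 0.001, -0.001]
ft_force: [-1.8, 4.4, 6.0]
grip_width: 0.0286
```

Request:
servo_tool --increments '[[255, [0, 0, 0], 2], [255, [0, 0, 0], 0], [255, [0, 0, 0], 0], [255, [0, 0, 0], 0], [255, [0, 0, 0], 0], [255, [0, 0, 0], 0], [255, [0, 0, 0], 0], [255, [0, 0, 0], 0], [255, [0, 0, 0], 0], [255, [0, 0, 0], 0]]'

```text
clock: 32.4
eef_pos: [0.5534, 0.1125, 0.1684]
tool_rot: [0.81, 0.587, 0.001, -0.001]
ft_force: [-2.4, 3.5, 6.9]
grip_width: 0.0288
```

```bash
python3 tz.py w17
python3 - <<'E'
from h import *
# cap-plane angles of red and white marks about cap centre, in tool frame
for n in('w14','w15','w16','w17'):
    z=load(n);p=z['p'].astype(int)[270:345,280:370]
    r=np.argwhere((p[...,0]>170)&(p[...,1]<90)&(p[...,2]<90))[:,::-1]+[280,270]
    P=plane(z,r,.206)[:,:2]; v=np.linalg.eigh(np.cov(P.T))[1][:,1]; 
    w=np.argwhere((p.min(2)>190))[:,::-1]+[280,270]; w=w[w[:,1]<296]; W=plane(z,w,.201)[:,:2]; x=np.linalg.eigh(np.cov(W.T))[1][:,1]
    print(n,len(r),len(w),'red',np.degrees(np.arctan2(v[1],v[0]))%180,'white',np.degrees(np.arctan2(x[1],x[0]))%180,'red c->white c',P.mean(0),W.mean(0))
E
```

```text
32.4 [0.55337344 0.11246792 0.16839022] 0.02883575610165299 2.08642099436432 [-2.35498023  3.52682116  6.91055069] [ 0.97126595  0.36343215 -0.01779119]
w14 79 83 red 67.48241767185013 white 67.01879421740247 red c->white c [0.55120322 0.10775743] [0.54820609 0.10071323]
w15 78 86 red 6.978301024107367 white 9.313304854911678 red c->white c [0.54888519 0.11082376] [0.54144967 0.10987929]
w16 70 89 red 146.06396011414213 white 137.70179627840352 red c->white c [0.54964135 0.11344835] [0.54447239 0.11904218]
w17 74 90 red 147.9736125568046 white 50.88363295279389 red c->white c [0.54944331 0.11318531] [0.56013142 0.11990209]
```

View pics/w17z.png

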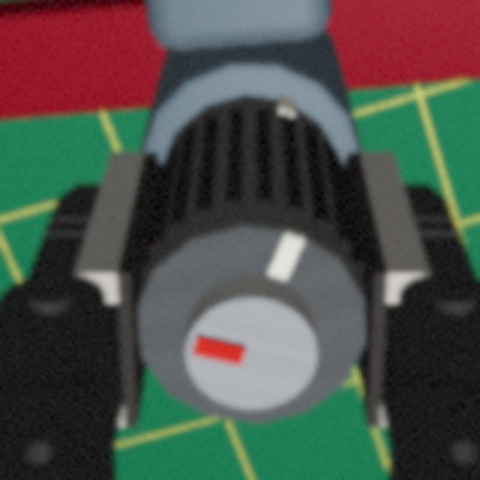

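Red stayed fixed in the world (146° → 148°) while white turned on, so the slip is about 97°, roughly a quarter turn. Letting go and rising.

Request:
servo_tool --increments '[[220, [0, 0, 0], 0], [190, [0, 0, 0], 0], [160, [0, 0, 0], 0], [120, [0, 0, 0], 0], [80, [0, 0, 0], 0], [60, [0, 0, 0], 0], [60, [0, 0, 0], 0], [60, [0, 0, -5], 0], [60, [0, 0, -15], 0], [60, [0, 0, -30], 0]]'

```text
clock: 33.45
eef_pos: [0.5516, 0.1107, 0.2158]
tool_rot: [0.81, 0.586, -0.003, -0.001]
ft_force: [0.4, 0.3, 0.0]
grip_width: 0.065
```

Request:
servo_tool --increments '[[60, [0, 0, -30], 0], [60, [0, 0, -20], 0], [60, [0, 0, -10], 0], [60, [0, 0, 0], 0], [60, [0, 0, 0], 0], [60, [0, 0, 0], 0], [60, [0, 0, 0], 0], [60, [0, 0, 0], 0], [60, [0, 0, 0], 0], [60, [0, 0, 0], 0]]'

```text
clock: 34.45
eef_pos: [0.5531, 0.1111, 0.2772]
tool_rot: [0.81, 0.586, -0.0, -0.0]
ft_force: [0.5, -0.1, 0.6]
grip_width: 0.0652
```

Run:
```python
from h import *
o=status.get_obs();snap('wrist','w18');snap('scene','s18');snap('top','t18');print(o['clock'],o['eef_pos'],o['grip_width'],o['ft_force'])
z=load('w18');s=load('s18');c=cv2.cvtColor(s['p'][160:320,220:480],cv2.COLOR_RGB2BGR); cv2.imwrite('pics/s18z.png',cv2.resize(c,None,fx=3,fy=3,interpolation=2))
```

```text
34.45 [0.5531442  0.11106191 0.27719873] 0.06524840199694897 [ 0.53275318 -0.1314662   0.56241306]
```

View pics/w18.png

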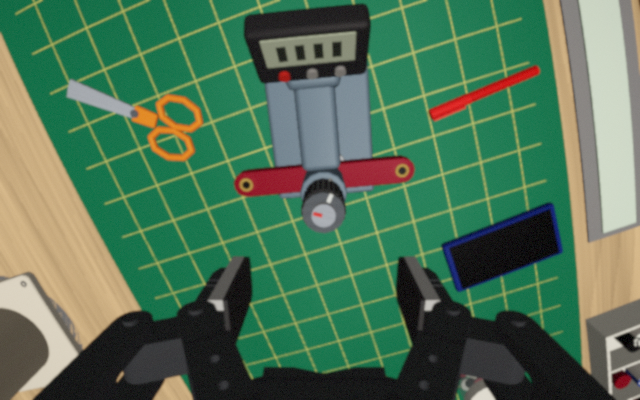

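View pics/s18z.png

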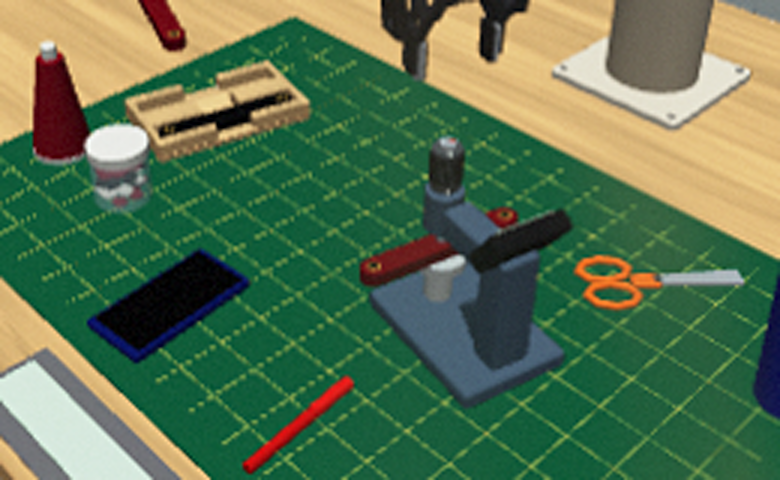

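Run:
```python
from h import *
z=load('w18'); E=plane(z,[(246,184.5),(402.5,170.5)],.093); print(E,E.mean(0),np.linalg.norm(E[0]-E[1]),deep(z,[(270,181),(380,172)]))
a=load('s4');b=load('s18'); 
print(order.job_done())
```

```text
[[0.47776236 0.12808478 0.093     ]
 [0.62850649 0.09353991 0.093     ]] [0.55313442 0.11081234 0.093     ] 0.15465168328760012 [[0.50167749 0.1239312  0.09293613]
 [0.60718595 0.09863983 0.09188599]]
the job is handed in; nothing more can be done
None
```

The dark red handle is clamped in the micrometer, lying flat on the anvil with the robot clear of it. I handed the job in at about 34.6 s of the 72 s allowed.

I took the handle from its tray by the middle and laid it on the mat. I regripped it about 71 mm from the middle, slid it in from the open side, lowered it onto the anvil and let go. Then I turned the thimble clockwise about 277° in one stroke. The spindle closed after about 180°, and I let go and rose straight up.

- **Position:** the handle's middle measured (0.553, 0.111), within about 1 mm of the spindle axis at (0.5527, 0.1113). The top stands at z ≈ 0.092–0.093, so it lies flat.
- **Ratchet slip:** the red mark on the thimble cap stood still while the white one turned on. The difference was about 97°, roughly a quarter turn.
- **Other things:** in the last pictures the black handle is in the tray and the other things look to be where they started. I checked this by eye only.
- **Small disagreements:**
  - The scene camera sits about 1.5 mm off the wrist camera, within its stated calibration.
  - The micrometer's yaw came out between -12.8° and -14.7°. The handle now lies at about -13°.
- **Not checked:** I could not read the spindle height directly, so that the spindle is clamped rests on the slip seen at the marks.

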